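# Start the screw hook in the sloping stand and rest the board on it

## Task

Finish the sloping plywood service stand: one red screw hook is in, the other only stands loose in its pilot hole. Push the loose hook firmly into the wood along its stem and turn it clockwise while pushing, so that its thread bites and it sinks in by 2 mm or more, and stop with its arm pointing straight up the slope like its neighbour's. Then lay the power board flat and centred on the slope, its lower long edge resting against both hooks under their arms, and let go; leave the screwdriver and the spray can where they are.

Things in the scene. Friction and masses are not known exactly. Their poses are not given: they have to be found in the camera images.
- slope: sloping plywood panel of the stand (fixed; stands left of centre), 230 mm up the slope, 260 wide, 14 thick, inclined 38 deg, facing roughly the robot. Origin: on its face midway between the two hooks' holes, 45 mm from the lower edge, 51 mm above the bench. x straight up the slope, y left across it, z out of the face along the hooks' stems
- hook_bend (a point): loose red screw hook (round stem 10 mm thick along the panel's z, square bend, straight arm 10 mm wide with flat sides, 12 mm high): the point on the stem axis at mid-height of the arm. At the start 54 mm out of the face, 60 mm left (+y) of the panel's origin; comes nearer as the hook sinks in
- hook_tip (a point): near the end of the loose hook's arm, 45 mm from hook_bend (the arm ends 5 mm farther); hook_bend to hook_tip is where the arm points. At the start it points sideways or down the slope: 2.7 to 4.3 rad of clockwise turning (seen looking into the panel) bring it to point straight up the slope
- hook (a joint): how far the loose hook is screwed in, m (0 to 0.010). Lead 6 mm per turn. It bites only while pushed in along its stem with over 8 N (12 to 20 N is good) and turned clockwise seen looking into the panel; with less push it merely spins; pushed unturned it does not move. Torque about 0.1 N m; a two-finger grip gives up to 0.3 rad before the hook follows. It stays in angle and depth as left
- fixed_hook_bend (a point): same point on the hook that is already in, 60 mm right (-y) of the panel's origin, 48 mm out of the face. Both arms reach 50 mm uphill of their stems, underside 40 mm or more off the face: lower the board uphill of them, then slide it down (on the panel it also slides down by itself until it meets the hooks)
- fixed_hook_tip (a point): free end of the fixed hook's arm, which points straight up the slope
- board: power board: base plate 100 (x) by 170 (y) by 8 mm, in its middle a black finned heat sink 44 (x) by 80 (y), top 44 mm above the underside: grip it across x. Other parts below 27 mm, at the y ends. Origin: centre of underside, z up; starts flat on the bench, x away from the robot. 0.3 to 0.5 kg. Either long edge may be lower; resting on the hooks its centre is at panel x 55 mm
- screwdriver: yellow-handled screwdriver 180 mm long, lying between stand and board; bystander
- spray_can: spray can, 64 mm diameter, 190 mm high, standing behind the board; bystander

How it is judged:
On the way:
1. the loose hook has bitten in by 2 mm or more and its arm points up the slope within about 25 degrees (value of joint hook above 0.002 m and x of hook_tip in the frame of slope above 0.03 m and y of hook_tip in the frame of slope between 0.041 and 0.079 m), for 0.2 s.
At the end, for the whole second after the job is handed in: Loose hook sunk at least 2 mm, arm within about 25 degrees of straight up the slope; board flat on the panel, heat sink up, centred within 20 mm, lower long edge within 5 mm of both stems and square within 0.06 rad, released and at rest (all of step 1 and z of board in the frame of slope between -0.003 and 0.004 m and x of board in the frame of slope between 0.05 and 0.06 m and y of board in the frame of slope between -0.02 and 0.02 m and angle between the z axis of board and the z axis of slope, either way round below 0.06 rad and angle between the y axis of board and the y axis of slope, either way round below 0.06 rad and linear speed of board below 0.01 m/s); the robot touches nothing.
It fails at once if the screwdriver or the spray can was shifted by more than 30 mm (distance of any of screwdriver, spray_can from where it was at the start of the episode above 0.03 m).
It also fails if it takes over 72 s, if anything falls off the work surface, if the arm or the gripper's body presses on something with over 40 N, if the wrist force passes 120 N, or if a joint passes its speed limit or range.

## Robot

A 6-joint arm with a two-finger parallel gripper is mounted at the origin on the work surface. World frame = base frame: x ahead of the robot, y to its left, z up, the work surface at z = 0. Lengths are in m, angles in rad, forces in N, time in s.
With the tool pointing down it reaches from about 0.375 to 0.9 m from the base axis. Payload 3.1 kg.
Tool frame: the origin (TCP) lies at the centre of the arm's flange, where the gripper is bolted on; the fingertips stand 182 mm ahead of it and the grasp point (between the pads) lies 164 mm ahead of it; z points along the fingers, y is the line along which they close (so a half turn about z gives the same grasp; the last joint's range is limited). The gripper opens to 87 mm and grips with 3 to 60 N. Pads are 19 mm wide; open, the fingers measure 117 mm over their backs; the gripper's body (75 mm by 190 mm) begins 51 mm behind the grasp point.
Start: joints at [-1.339, 0.527, 1.433, -0, 1.181, -0.178], TCP at [0.25, -0.573, 0.405] pointing down, gripper open.
Joint ranges: [-3.08, 3.08], [-0.75, 2.2], [0.22, 2.44], [-1.43, 4.57], [0, 2.65], [-2.85, 2.85]. Speed limits (rad/s): [2.79, 2.79, 3.14, 3.14, 3.14, 3.14].

## Interface

Orientations are given as a unit quaternion [x, y, z, w].
In Python, from rig import * gives the robot as it stands.
- The arm moves only by the tool move_arm, never from a script. Its argument "commands" is a list that holds one entry, the list of rows, each a list of 6 numbers: the shift along the tool's x, y, z in units of 40 mm (1.0 is 40 mm), then the turn, a rotation vector about the tool's x, y, z in rad. A call has 1 to 12 rows; each row is the pose to reach, as a shift and turn from the pose commanded when the call began, along the tool's axes at that moment; what a row does not reach only later rows make up. A row lasts 1/8 s, in which the tool goes at most 62.5 mm and 10.7 degrees, less where a joint would pass 70% of its speed; a pose out of reach is approached as far as the arm can. A call with a gripper value outside its range is refused whole. "claw" is the closure, from -1 (fully open) to 1 (shut), so that 0 is half open, set as the call begins (left out, the last holds). The fingers move at their own pace and stop on an object; "squeeze" is the grip in N (left out, the last holds). Time passes only in rows, so rows that repeat a pose let the fingers close. It gives the time, the measured TCP pose, the force, the opening and the grip force at its end, in the units of the state.
- get_obs(): the state, without advancing time (a new reading comes with each control period).
- camera(name): name is "side" or "top" or "wrist"; returns a dict with "pixels" (400x640x3 uint8, blue, green, red), "range_z" (400x640 float32, m along the optical axis (not along the pixel's ray), 0 where there is no reading), "camera_matrix" (3x3 intrinsics, pixels), "extrinsics" (4x4, takes a point from world to camera coordinates). Camera axes: x right, y up, looking along -z (the intrinsics and any distortion apply to the point x, -y, -z); pixel columns grow to the right and rows downward; lengths in m; the calibration is good to about 2 mm. A picture is of the moment at which its call begins.
- hand_in(): hands the job in; it is judged then, once.
The state is a dict: "time": time; "q": joint angles; "joint_velocities": joint speeds; "joint_torque": joint torques, N m; "position": TCP position; "tool_rot": TCP orientation; "ft_force": force on the tool from outside, world axes, zero at the start; "moment": the same for the moment, N m; "grip_width": finger opening in m; "grip_force": force on a finger pad.
Only numpy, scipy, OpenCV 4.12 (cv2) and the standard library are available. Lean on these libraries where they do the work, as an engineer would, in place of code of your own. Each camera call takes 0.05 s, during which the arm holds its last target. There are 200 camera calls.

## Working session

There is one attempt and no reset: what is moved stays moved. The work goes in short steps, Python scripts to look and compute and a tool call to move; the robot and the scene stay as the last step left them, time stands still between calls to the robot, and variables do not carry over. Pictures are saved under pics/ and viewed, at most 10 in all, crops included, and the job is handed in when it is done.

Besides the shell and the picture viewer there is one more tool, called after "Call:" as name([rows], argument=value, ...), one row to a line, values as JSON. move_arm: Moves the arm, as the interface text tells. Its arguments: {"type":"object","properties":{"commands":{"type":"array","items":{"type":"array","items":{"type":"array","items":{"type":"number"}}}},"claw":{"type":"number"},"squeeze":{"type":"number"}},"required":["commands"]}

```bash
ls; mkdir -p pics
cat > h.py <<'E'
from rig import *
import numpy as np, cv2
from scipy.spatial.transform import Rotation as R
def world(c):
    K=c["camera_matrix"];E=c["extrinsics"];z=c["range_z"]
    v,u=np.mgrid[0:400,0:640]
    p=np.stack([(u-K[0,2])/K[0,0]*z,-(v-K[1,2])/K[1,1]*z,-z],-1)
    return (p-E[:3,3])@E[:3,:3]
E
python3 - <<'E'
from h import *
o=get_obs();print(o["time"],o["position"],o["tool_rot"],o["ft_force"])
for n in ("side","top"):
    c=camera(n);np.savez("/tmp/"+n+".npz",**c);cv2.imwrite(f"pics/{n}0.png",c["pixels"])
    W=world(c);print(n,c["camera_matrix"].tolist(),c["extrinsics"].round(3).tolist())
    h=cv2.cvtColor(c["pixels"],cv2.COLOR_BGR2HSV)
    m=((h[...,0]<8)|(h[...,0]>172))&(h[...,1]>130)&(h[...,2]>60)
    k,l,s,ce=cv2.connectedComponentsWithStats(m.astype(np.uint8))
    for i in range(1,k):
        if s[i,4]>25:
            q=(l==i)&(c["range_z"]>0);print(s[i],np.median(W[q],0).round(3) if q.any() else None)
E
```

```text
pics
0.0 [ 0.24952537 -0.57264903  0.40375934] [ 9.78980379e-01  2.03951497e-01 -3.42811476e-05 -1.09657003e-03] [0.01748948 0.79891109 0.8479719 ]
side [[421.85656330415134, 0.0, 318.3059859690066], [0.0, 421.85656330415134, 198.96752147310326], [0.0, 0.0, 1.0]] [[-0.806, -0.592, 0.006, 0.474], [0.296, -0.395, 0.869, -0.261], [-0.512, 0.703, 0.494, -0.679], [0.0, 0.0, 0.0, 1.0]]
[325 121   7   7  28] [ 0.849 -0.408  0.1  ]
[240 142  11  11  65] [ 0.87  -0.061  0.131]
[227 148  12  11  79] [ 0.868 -0.013  0.132]
[293 215  21  30 179] [0.543 0.113 0.101]
[267 264  36  14 180] [0.501 0.219 0.088]
[130 364  11   9  76] [0.564 0.48  0.046]
[107 392  11   8  74] [0.549 0.524 0.046]
top [[409.9604545122044, 0.0, 313.3260591583244], [0.0, 409.9604545122044, 197.6505944942404], [0.0, 0.0, 1.0]] [[0.027, -0.999, 0.035, -0.063], [0.996, 0.03, 0.084, -0.583], [-0.085, 0.032, 0.996, -0.935], [0.0, 0.0, 0.0, 1.0]]
[324  75   7  10  61] [ 0.86  -0.07   0.046]
[ 77 196   6   6  29] [0.566 0.48  0.045]
[237 199   8  23 115] [0.546 0.11  0.106]
[ 55 203   7   6  30] [0.549 0.525 0.045]
[184 215  25  23 187] [0.503 0.212 0.088]
```

View pics/side0.png

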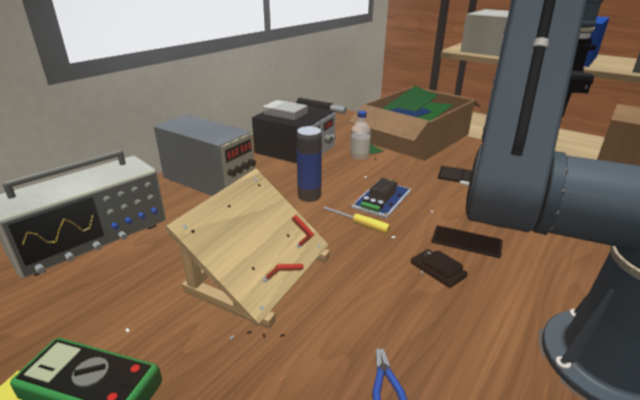

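View pics/top0.png

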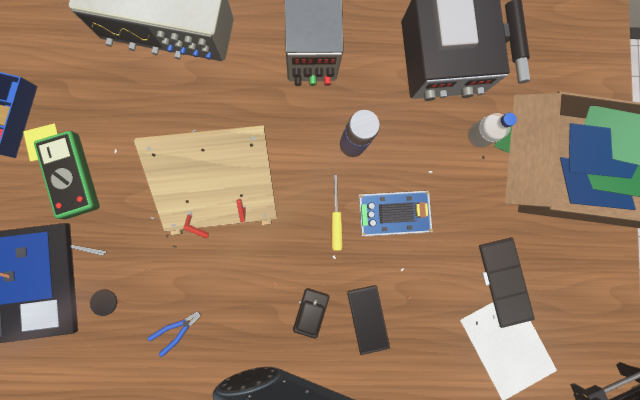

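The side view shows the stand with the loose hook at (285,268), its arm pointing right, and the fixed hook at (303,230). In the top view the board is at (395,213), the can at (360,130) and the screwdriver at (337,220).

```bash
cat > m1.py <<'E'
from h import *
L=lambda n:dict(np.load(f"/tmp/{n}.npz"))
t=L("top");s=L("side");W=world(t);Ws=world(s)
poly=np.zeros((400,640),np.uint8);cv2.fillPoly(poly,[np.array([[150,145],[255,135],[265,190],[175,200]])],1)
P=W[(poly>0)&(t["range_z"]>0)]
for i in range(4):
    c=P.mean(0);n=np.linalg.svd(P-c,full_matrices=False)[2][2];n*=np.sign(n[2]);d=(P-c)@n;P=P[abs(d)<max(.003,2*d.std())]
x=np.array([0,0,1.])-n*n[2];x/=np.linalg.norm(x);y=np.cross(n,x)
print("n",n,"incl",np.degrees(np.arccos(n[2])),"std",d.std(),"x",x,"y",y)
# all points on plane -> extents
A=np.stack([x,y,n],1)
for nm,w,im in(("top",W,t),("side",Ws,s)):
    q=(w-c)@A;on=(abs(q[...,2])<.004)&(abs(q[...,0])<.2)&(abs(q[...,1])<.2)&(im["range_z"]>0)
    k,l,st,_=cv2.connectedComponentsWithStats(on.astype(np.uint8));b=1+np.argmax(st[1:,4]);Q=q[l==b]
    hull=cv2.minAreaRect((Q[:,:2]*1000).astype(np.float32));print(nm,"rect mm",hull,np.percentile(Q,[.5,99.5],axis=0)[:,:2])
    print("z med",np.median(Q[:,2]), "zero height x:", )
# origin: 51 mm above bench
# x0 with z=.051 on the plane
x0=(.051-c[2])/x[2]
Qs=((W-c)@A)[l>=0]if 0 else None
np.savez("/tmp/pl.npz",A=A,c=c,x0=x0)
for nm,w,im in(("top",W,t),("side",Ws,s)):
    h=cv2.cvtColor(im["pixels"],cv2.COLOR_BGR2HSV)
    m=((h[...,0]<8)|(h[...,0]>172))&(h[...,1]>130)&(h[...,2]>60)&(im["range_z"]>0)
    q=(w-c)@A-[x0,0,0]
    m&=(abs(q[...,0])<.12)&(abs(q[...,1])<.15)&(q[...,2]>.008)&(q[...,2]<.075)
    k,l,st,_=cv2.connectedComponentsWithStats(m.astype(np.uint8))
    for i in range(1,k):
        if st[i,4]>40:
            Q=q[l==i]*1000;Q=Q[np.argsort(Q[:,2])];print(nm,st[i]);print(Q[::8].round().astype(int).tolist())
# board
h=cv2.cvtColor(t["pixels"],cv2.COLOR_BGR2HSV)
v,u=np.mgrid[0:400,0:640]
m=(t["range_z"]>0)&(abs(u-395)<50)&(abs(v-213)<35)&(W[...,2]>.004)&(W[...,2]<.06)
k,l,st,_=cv2.connectedComponentsWithStats(m.astype(np.uint8));b=1+np.argmax(st[1:,4]);print("board",cv2.minAreaRect((W[l==b][:,:2]*1000).astype(np.float32)))
top=(l==b)&(W[...,2]>.036);print("sink",cv2.minAreaRect((W[top][:,:2]*1000).astype(np.float32)),W[top][:,2].max())
E
python3 m1.py
```

```text
n [-0.61089006 -0.08481799  0.78715897] incl 38.079199960081105 std 0.0012445320602782134 x [0.77967972 0.1082533  0.61675015] y [-0.13752407  0.99049843  0.        ]
top rect mm ((-43.06012725830078, 8.554969787597656), (260.3076477050781, 245.14089965820312), 89.92189025878906) [[-0.15412766 -0.12039579]
 [ 0.07816493  0.13689916]]
z med 4.4728596363264885e-06 zero height x:
side rect mm ((-44.64960479736328, 7.830329895019531), (246.62783813476562, 263.0418701171875), 0.08625772595405579) [[-0.15983262 -0.12000943]
 [ 0.07711519  0.13808546]]
z med 0.0007435539568158519 zero height x:
top [237 199   8  23 114]
[[3, -52, 13], [48, -50, 44], [17, -56, 49], [24, -55, 51], [22, -50, 52], [4, -54, 53], [23, -49, 53], [10, -51, 53], [18, -50, 54], [29, -47, 54], [47, -52, 54], [3, -47, 54], [37, -55, 55], [6, -52, 55], [39, -49, 57]]
top [184 215  25  23 186]
[[3, 69, 17], [2, 66, 28], [4, 71, 34], [3, 66, 41], [-22, 36, 48], [-10, 48, 52], [-12, 46, 52], [-18, 36, 54], [2, 64, 54], [-4, 54, 55], [-25, 31, 56], [2, 65, 57], [-14, 41, 58], [6, 69, 58], [-24, 43, 59], [-6, 52, 59], [-2, 6
[... 360 characters left out ...]
 -54, 53], [34, -49, 54], [48, -52, 54], [3, -50, 55], [37, -48, 55], [28, -52, 55], [34, -51, 56], [13, -49, 56]]
side [267 264  36  14 179]
[[0, 72, 17], [-2, 72, 25], [2, 72, 31], [1, 71, 36], [1, 74, 43], [2, 71, 50], [-3, 72, 54], [1, 73, 57], [-15, 49, 58], [-12, 60, 59], [-5, 63, 59], [-23, 43, 60], [0, 67, 60], [-22, 36, 60], [-10, 54, 60], [-6, 66, 60], [3, 71, 61], [0, 65, 61], [-14, 47, 61], [-19, 47, 61], [-5, 68, 62], [-12, 59, 62], [-3, 68, 63]]
board ((555.6841430664062, -244.76058959960938), (100.7005615234375, 170.48040771484375), 4.838649272918701)
sink ((555.3270874023438, -244.6881561279297), (44.093082427978516, 79.81315612792969), 4.847935199737549) 0.048976051434283845
```

```bash
cat >> h.py <<'E'
def frame():
    d=np.load("/tmp/pl.npz");A=d["A"];c=d["c"]+A[:,0]*d["x0"]+A[:,1]*.0082
    return A,c
def goto(p,Rt,o=None):
    """grasp point p (world), tool rotation Rt -> shift units, rotvec"""
    o=o or get_obs();R0=R.from_quat(o["tool_rot"])
    t=p-.164*Rt[:,2]
    sh=R0.inv().apply(t-o["position"])/.04
    rv=(R0.inv()*R.from_matrix(Rt)).as_rotvec()
    return sh.round(3),rv.round(3)
def panelrot(ang):
    """tool z into panel, tool x at ang (ccw about n from panel x)"""
    A,c=frame();x=A@[np.cos(ang),np.sin(ang),0];z=-A[:,2]
    return np.stack([x,np.cross(z,x),z],1)
E
cat > m2.py <<'E'
from h import *
A,c=frame();print("origin",c,np.load("/tmp/pl.npz")["x0"])
for n in("top","side"):
    t=dict(np.load(f"/tmp/{n}.npz"));q=(world(t)-c)@A
    h=cv2.cvtColor(t["pixels"],cv2.COLOR_BGR2HSV)
    m=((h[...,0]<8)|(h[...,0]>172))&(h[...,1]>130)&(h[...,2]>60)
    m&=(q[...,2]>.046)&(q[...,2]<.07)&(np.hypot(q[...,0],q[...,1]-.06)<.06)&(np.hypot(q[...,0],q[...,1]-.06)>.014)
    Q=q[m][:,:2];d=np.linalg.svd(Q-Q.mean(0))[2][0];d*=np.sign(d@(Q.mean(0)-[0,.06]));print(n,len(Q),np.degrees(np.arctan2(d[1],d[0])),Q.mean(0))
    e=Q.mean(0)-[0,.06];print(np.degrees(np.arctan2(e[1],e[0])))
a=np.radians(233)
p=c+A@[0,.06,.130]
print(p,goto(p,panelrot(np.pi/2)),goto(p,panelrot(a)))
E
python3 m2.py
```

```text
origin [0.55041916 0.17119061 0.051     ] -0.10622768546270822
top 98 -127.63341592217674 [-0.01743482  0.03382894]
-123.6710422418089
side 79 -126.20162837912976 [-0.01921081  0.03710387]
-129.99805535694367
[0.46275201 0.21959417 0.15333067] (array([ 10.361, -16.706,   3.071]), array([-0.569,  0.429, -1.248])) (array([ 10.361, -16.706,   3.071]), array([0.713, 0.49 , 2.373]))
```

Call:
move_arm([
  [[7.8, -5.3, -1.2, 0, 0, -0.6], [7.8, -5.3, -1.2, 0, 0, -0.6], [7.8, -5.3, -1.2, 0, 0, -0.6], [7.8, -5.3, -1.2, 0, 0, -0.6], [7.8, -5.3, -1.2, 0, 0, -0.6], [7.8, -5.3, -1.2, 0, 0, -0.6], [10.4, -16.7, 1, -0.569, 0.429, -1.248], [10.4, -16.7, 1, -0.569, 0.429, -1.248], [10.4, -16.7, 2, -0.569, 0.429, -1.248], [10.4, -16.7, 2, -0.569, 0.429, -1.248], [10.4, -16.7, 3, -0.569, 0.429, -1.248], [10.4, -16.7, 3, -0.569, 0.429, -1.248]],
], claw=-0.3)

```text
time: 1.6
position: [0.404, 0.026, 0.3757]
tool_rot: [0.641, 0.7, 0.247, 0.194]
ft_force: [-0.8, 0.9, 0.6]
grip_width: 0.0563
grip_force: 0.0
```

```bash
cat > m3.py <<'E'
from h import *
import sys
A,c=frame();o=get_obs();Rt=R.from_quat(o["tool_rot"]).as_matrix()
g=o["position"]+.164*Rt[:,2]
x=A.T@Rt[:,0];print("t",o["time"],"q",o["q"].round(3),"grasp panel mm",((g-c)@A*1000).round(1),"toolx deg",np.degrees(np.arctan2(x[1],x[0])).round(1),"tilt",(A.T@Rt[:,2]).round(3),"F panel",(o["ft_force"]@A).round(1),"w",o["grip_width"],o["grip_force"])
if len(sys.argv)>1:
    v=[float(k) for k in sys.argv[1:]]
    for k in range(0,len(v),4):print(goto(c+A@np.array(v[k:k+3])/1000,panelrot(np.radians(v[k+3])),o))
E
python3 m3.py 0 60 130 90
```

```text
t 1.6 q [-0.299  0.243  2.182  1.132  0.298 -1.42 ] grasp panel mm [  66.1 -121.2  193.4] toolx deg 86.8 tilt [-0.026  0.015 -1.   ] F panel [-0.2  1.   0.9] w 0.056314223611041554 0.0
(array([ 4.467, -1.966,  1.697]), array([-0.026, -0.014, -0.055]))
```

Call:
move_arm([
  [[4.47, -1.97, 1.7, -0.026, -0.014, -0.055], [4.47, -1.97, 1.7, -0.026, -0.014, -0.055], [4.47, -1.97, 1.7, -0.026, -0.014, -0.055], [4.47, -1.97, 1.7, -0.026, -0.014, -0.055], [4.47, -1.97, 1.7, -0.026, -0.014, -0.055]],
])

```text
time: 2.22
position: [0.393, 0.1237, 0.3311]
tool_rot: [0.62, 0.709, 0.26, 0.213]
ft_force: [0.6, 0.1, 0.1]
grip_width: 0.0565
grip_force: 0.0
```

```bash
python3 m3.py 0 60 130 0
python3 - <<'E'
from h import *
c=camera("wrist");cv2.imwrite("pics/w1.png",c["pixels"]);np.savez("/tmp/wrist.npz",**c)
E
```

```text
t 2.225 q [-0.     0.373  2.233  2.507  0.177 -2.612] grasp panel mm [ 48.2 -22.5 156.7] toolx deg 89.4 tilt [ 0.02   0.018 -1.   ] F panel [ 0.6 -0.  -0.3] w 0.05649031059599849 0.0
(array([ 2.111, -1.157,  0.681]), array([ 0.002, -0.03 ,  1.561]))
```

View pics/w1.png

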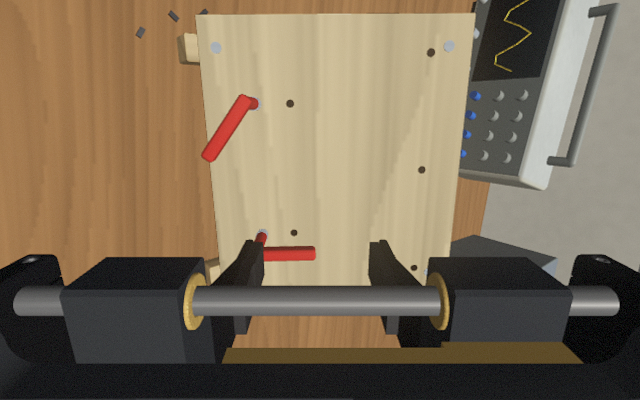

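The wrist view shows the loose hook's bend at (247,98) with its arm tip at (208,157), and the fixed hook at (263,240).

```bash
python3 m3.py 0 60 130 35
cat > m4.py <<'E'
from h import *
t=dict(np.load("/tmp/wrist.npz"));A,c=frame();q=(world(t)-c)@A
h=cv2.cvtColor(t["pixels"],cv2.COLOR_BGR2HSV)
m=((h[...,0]<8)|(h[...,0]>172))&(h[...,1]>130)&(h[...,2]>60)&(t["range_z"]>0)
k,l,st,_=cv2.connectedComponentsWithStats(m.astype(np.uint8))
for i in range(1,k):
    if st[i,4]>60:
        Q=q[l==i]*1000;z=np.percentile(Q[:,2],90);T=Q[abs(Q[:,2]-z)<4]
        print(st[i],"ztop",z.round(1),cv2.minAreaRect(T[:,:2].astype(np.float32)))
        r=cv2.boxPoints(cv2.minAreaRect(T[:,:2].astype(np.float32)));print(r.round(1).tolist())
w=(abs(q[...,2])<.006)&(t["range_z"]>0);k,l,st,_=cv2.connectedComponentsWithStats(w.astype(np.uint8));b=1+np.argmax(st[1:,4])
Q=q[l==b]*1000;print("face z",np.median(Q[:,2]),np.percentile(Q,[.3,99.7],axis=0))
E
python3 m4.py
```

```text
t 2.275 q [ 0.003  0.375  2.235  2.515  0.177 -2.617] grasp panel mm [ 46.1 -20.8 156.6] toolx deg 89.4 tilt [ 0.017  0.019 -1.   ] F panel [-1.3 -0.1  1.4] w 0.05649627497157885 0.0
(array([ 2.074, -1.117,  0.684]), array([ 0.006, -0.026,  0.95 ]))
[ 202   94   56   68 1187] ztop 61.2 ((-14.557863235473633, 42.65325164794922), (54.302093505859375, 9.619275093078613), 52.53712844848633)
[[-34.900001525878906, 24.0], [-27.299999237060547, 18.200000762939453], [5.800000190734863, 61.29999923706055], [-1.899999976158142, 67.0999984741211]]
[255 232  61  29 825] ztop 55.1 ((26.697216033935547, -59.02027130126953), (10.081131935119629, 41.63718795776367), 89.81360626220703)
[[5.900000095367432, -64.0], [47.5, -64.0999984741211], [47.5, -54.0], [5.900000095367432, -53.900001525878906]]
face z 0.3957086976765602 [[ -57.50249979 -116.12056883   -1.89467837]
 [ 182.12395746  129.55076569    3.56284718]]
```

Call:
move_arm([
  [[2.11, -1.16, 0.7, 0, -0.03, 1.0], [2.11, -1.16, 0.7, 0, -0.03, 1.0], [2.11, -1.16, 0.7, 0, -0.03, 1.0], [2.11, -1.16, 0.7, 0, -0.03, 1.0], [2.11, -1.16, 0.7, 0, -0.03, 1.0], [2.11, -1.16, 0.7, 0, -0.03, 1.0], [2.11, -1.16, 0.7, 0, -0.03, 1.0], [2.11, -1.16, 0.7, 0, -0.03, 1.0]],
])

```text
time: 3.28
position: [0.363, 0.2052, 0.2822]
tool_rot: [0.887, 0.323, 0.321, 0.073]
ft_force: [0.9, -0.6, -1.0]
grip_width: 0.0565
grip_force: 0.0
```

```bash
python3 m3.py 0 60 130 53
```

```text
t 3.275 q [ 0.273  0.518  2.247  3.447  0.304 -2.321] grasp panel mm [  1.3  58.3 129.6] toolx deg 32.2 tilt [ 0.007 -0.007 -1.   ] F panel [ 0.  -0.7 -1.2] w 0.05649526318467662 0.0
(array([ 0.004, -0.014, -0.011]), array([ 0.01 , -0.001, -0.362]))
```

```bash
python3 m3.py -1 60 54 52.5 -1 60 100 52.5
```

```text
t 3.275 q [ 0.273  0.518  2.247  3.447  0.304 -2.321] grasp panel mm [  1.3  58.3 129.6] toolx deg 32.2 tilt [ 0.007 -0.007 -1.   ] F panel [ 0.  -0.7 -1.2] w 0.05649526318467662 0.0
(array([-0.021, -0.045,  1.889]), array([ 0.01 , -0.001, -0.354]))
(array([-0.019, -0.034,  0.739]), array([ 0.01 , -0.001, -0.354]))
```

Call:
move_arm([
  [[-0.02, -0.035, 0.5, 0.01, 0, -0.354], [-0.02, -0.035, 0.5, 0.01, 0, -0.354], [-0.02, -0.035, 0.74, 0.01, 0, -0.354], [-0.02, -0.04, 1.2, 0.01, 0, -0.354], [-0.02, -0.045, 1.6, 0.01, 0, -0.354], [-0.02, -0.045, 1.89, 0.01, 0, -0.354], [-0.02, -0.045, 1.89, 0.01, 0, -0.354]],
])

```text
time: 4.15
position: [0.4086, 0.2121, 0.2211]
tool_rot: [0.818, 0.475, 0.302, 0.123]
ft_force: [-0.4, 0.1, 0.5]
grip_width: 0.0568
grip_force: 0.0
```

```bash
python3 m3.py -1 60 54 52.5
python3 - <<'E'
from h import *
c=camera("wrist");cv2.imwrite("pics/w2.png",c["pixels"]);np.savez("/tmp/wrist.npz",**c)
E
python3 m4.py
```

```text
t 4.15 q [ 0.255  0.694  2.171  3.332  0.39  -2.569] grasp panel mm [-1.3 60.  53.1] toolx deg 52.4 tilt [-0.001  0.    -1.   ] F panel [0.  0.2 0.6] w 0.05684956671099552 0.0
(array([ 0.003,  0.004, -0.023]), array([-0.001,  0.   , -0.002]))
[307 236  21  50 868] ztop 60.5 ((-0.39839673042297363, 61.76077651977539), (7.9120402336120605, 9.587679862976074), 49.665000915527344)
[[-6.599999904632568, 61.79999923706055], [0.699999988079071, 55.599998474121094], [5.800000190734863, 61.70000076293945], [-1.5, 67.9000015258789]]
[308 316  20  32 633] ztop 61.1 ((-17.971805572509766, 38.65221405029297), (20.910354614257812, 9.545816421508789), 51.89726257324219)
[[-28.200000762939453, 33.400001525878906], [-20.700000762939453, 27.5], [-7.800000190734863, 43.900001525878906], [-15.300000190734863, 49.79999923706055]]
face z 0.36036154836167805 [[-53.20676855 -75.8824739   -1.54277814]
 [181.95849912 130.07064968   2.93089804]]
```

View pics/w2.png

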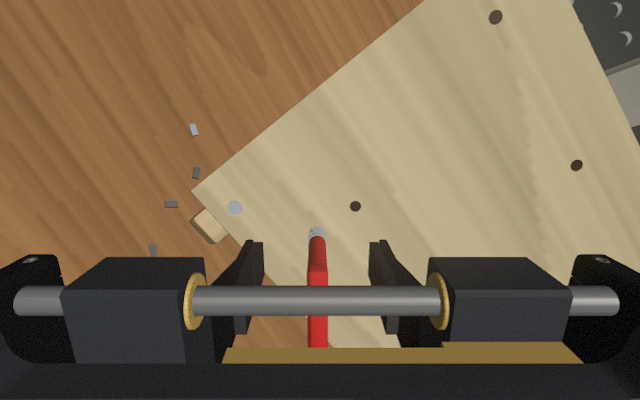

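The hook is centred between the fingers (bend at (318,240), arm down the middle at column 318), so I close.

Call:
move_arm([
  [[0, 0, 0, 0, 0, 0], [0, 0, 0, 0, 0, 0], [0, 0, 0, 0, 0, 0], [0, 0, 0, 0, 0, 0], [0, 0, 0.02, 0, 0, 0], [0, 0, 0.04, 0, 0, 0], [0, 0, 0.04, 0, 0, 0]],
], claw=1, squeeze=55)

```text
time: 5.08
position: [0.4089, 0.2121, 0.221]
tool_rot: [0.817, 0.475, 0.302, 0.124]
ft_force: [-1.7, -1.6, 4.5]
grip_width: 0.0093
grip_force: 55.0
```

```bash
python3 m3.py
```

```text
t 5.075 q [ 0.255  0.695  2.17   3.331  0.392 -2.568] grasp panel mm [-0.8 60.  52.8] toolx deg 52.4 tilt [ 0.001  0.    -1.   ] F panel [ 1.3 -1.4  4.7] w 0.009285224010078476 55.0015446357429
```

Call:
move_arm([
  [[0, 0, 0.04, 0, 0, 0], [0, 0, 0.075, 0, 0, 0], [0, 0, 0.075, 0, 0, 0.05], [0, 0, 0.078, 0, 0, 0.15], [0, 0, 0.081, 0, 0, 0.25], [0, 0, 0.084, 0, 0, 0.35], [0, 0, 0.087, 0, 0, 0.45], [0, 0, 0.09, 0, 0, 0.55], [0, 0, 0.092, 0, 0, 0.65], [0, 0, 0.094, 0, 0, 0.75]],
])

```text
time: 6.32
position: [0.4089, 0.2122, 0.2198]
tool_rot: [0.934, 0.141, 0.328, 0.004]
ft_force: [-13.3, -2.6, 23.8]
grip_width: 0.0091
grip_force: 55.0
```

```bash
python3 m3.py
```

```text
t 6.325 q [ 0.255  0.698  2.171  3.328  0.398 -1.813] grasp panel mm [-1.3 60.2 51.9] toolx deg 9.3 tilt [ 0.003  0.    -1.   ] F panel [ 4.  -0.8 27.1] w 0.009126177601100892 55.01233331859112
```

Call:
move_arm([
  [[0, 0, -0.03, 0, 0, 0.1], [0, 0, -0.035, 0, 0, 0.22], [0, 0, -0.032, 0, 0, 0.34], [0, 0, -0.029, 0, 0, 0.46], [0, 0, -0.026, 0, 0, 0.58], [0, 0, -0.023, 0, 0, 0.7], [0, 0, -0.02, 0, 0, 0.82], [0, 0, -0.017, 0, 0, 0.94], [0, 0, -0.014, 0, 0, 1.06], [0, 0, -0.011, 0, 0, 1.18], [0, 0, -0.009, 0, 0, 1.3]],
])

```text
time: 7.7
position: [0.4098, 0.2125, 0.2193]
tool_rot: [0.829, -0.453, 0.263, -0.195]
ft_force: [-8.3, -0.9, 16.1]
grip_width: 0.0094
grip_force: 55.0
```

```bash
python3 m3.py
```

```text
t 7.7 q [ 0.255  0.699  2.169  3.328  0.396 -0.513] grasp panel mm [-0.9 60.4 50.9] toolx deg -65.2 tilt [ 0.002  0.001 -1.   ] F panel [ 3.3  0.3 17.9] w 0.0093961247819114 55.00195210799575
```

Call:
move_arm([
  [[0, 0, 0.002, 0, 0, 0.12], [0, 0, 0.005, 0, 0, 0.24], [0, 0, 0.008, 0, 0, 0.36], [0, 0, 0.011, 0, 0, 0.48], [0, 0, 0.014, 0, 0, 0.6], [0, 0, 0.017, 0, 0, 0.72], [0, 0, 0.02, 0, 0, 0.84], [0, 0, 0.023, 0, 0, 0.96], [0, 0, 0.026, 0, 0, 1.08], [0, 0, 0.029, 0, 0, 1.2], [0, 0, 0.032, 0, 0, 1.32]],
])

```text
time: 9.07
position: [0.4108, 0.2126, 0.2185]
tool_rot: [-0.377, 0.866, -0.088, 0.316]
ft_force: [-8.8, -1.3, 16.4]
grip_width: 0.0092
grip_force: 55.0
```

```bash
python3 m3.py
python3 - <<'E'
from h import *
c=camera("wrist");np.savez("/tmp/wrist.npz",**c)
E
python3 m4.py
```

```text
t 9.075 q [0.255 0.702 2.167 3.327 0.398 0.808] grasp panel mm [-0.6 60.3 49.6] toolx deg -140.8 tilt [ 0.003  0.001 -1.   ] F panel [ 3.1 -0.1 18.4] w 0.009215003892920076 55.001859068870544
[  28   99  123  109 4681] ztop 54.9 ((20.566659927368164, -58.81695556640625), (54.92744827270508, 10.29121208190918), 0.030631430447101593)
[[-6.900000095367432, -53.70000076293945], [-6.900000095367432, -64.0], [48.0, -63.900001525878906], [48.0, -53.70000076293945]]
[305 237  22  49 869] ztop 57.3 ((-2.853992462158203, 59.451416015625), (7.250761985778809, 9.964676856994629), 34.55655288696289)
[[-8.699999809265137, 61.5], [-3.0, 53.29999923706055], [3.0, 57.400001525878906], [-2.700000047683716, 65.5999984741211]]
[306 316  21  32 612] ztop 58.0 ((19.55217742919922, 77.61949157714844), (19.756755828857422, 9.311941146850586), 39.62689208984375)
[[9.0, 74.9000015258789], [14.899999618530273, 67.69999694824219], [30.100000381469727, 80.30000305175781], [24.200000762939453, 87.5]]
face z 0.4522892699155463 [[ -59.27611475 -128.15535494   -4.09855387]
 [ 131.75649441  121.020767      3.54867431]]
```

Call:
move_arm([
  [[0, 0, 0.002, 0, 0, 0.12], [0, 0, 0.005, 0, 0, 0.24], [0, 0, 0.008, 0, 0, 0.36], [0, 0, 0.011, 0, 0, 0.48], [0, 0, 0.014, 0, 0, 0.6], [0, 0, 0.016, 0, 0, 0.71], [0, 0, 0.016, 0, 0, 0.71]],
])

```text
time: 10.0
position: [0.4113, 0.2126, 0.218]
tool_rot: [-0.054, 0.943, 0.027, 0.327]
ft_force: [-8.5, -2.6, 15.8]
grip_width: 0.0091
grip_force: 55.0
```

```bash
python3 m3.py
python3 - <<'E'
from h import *
c=camera("wrist");np.savez("/tmp/wrist.npz",**c)
E
python3 m4.py|grep ztop
```

```text
t 10.0 q [0.255 0.703 2.166 3.327 0.398 1.515] grasp panel mm [-0.5 60.2 48.9] toolx deg 178.6 tilt [ 0.003  0.    -1.   ] F panel [ 2.8 -1.4 17.8] w 0.00910632688285377 55.005672946572304
[306 237  21  49 861] ztop 56.6 ((-3.324711799621582, 60.747528076171875), (9.382413864135742, 6.856630802154541), 88.85307312011719)
[  60  240   65   46 1260] ztop 52.2 ((-3.983553409576416, -56.738975524902344), (11.204996109008789, 6.116050720214844), 44.796661376953125)
[621 254  19  10 139] ztop -36.5 ((38.59516906738281, 302.9867248535156), (8.243908882141113, 12.918517112731934), 0.5640714168548584)
[  72  316   35   48 1189] ztop 54.7 ((30.63214683532715, -56.745094299316406), (7.052128791809082, 32.26958084106445), 88.7220458984375)
[306 316  21  32 610] ztop 57.3 ((25.502681732177734, 59.8734245300293), (9.287117958068848, 20.016170501708984), 89.34233093261719)
```

Call:
move_arm([
  [[0, 0, -0.06, 0, 0, 0], [0, 0, -0.06, 0, 0, 0], [0, 0, -0.06, 0, 0, 0], [0, 0, -0.06, 0, 0, 0], [0, 0, -0.06, 0, 0, 0], [0, 0, -0.8, 0, 0, 0], [0, 0, -1.6, 0, 0, 0], [0, 0, -1.9, 0, 0, 0]],
], claw=-0.2)

```text
time: 11.05
position: [0.3649, 0.2061, 0.2771]
tool_rot: [-0.054, 0.944, 0.027, 0.325]
ft_force: [0.2, -0.6, -0.3]
grip_width: 0.0517
grip_force: 0.0
```

```bash
python3 m3.py
cat > kin.py <<'E'
from h import *
from scipy.optimize import least_squares
def fk(q,p):
    h,a1,L2,e,L3,lat,d6=p;Y=lambda a:R.from_euler("y",a);Z=lambda a:R.from_euler("z",a)
    r1=Z(q[0]);r2=r1*Y(q[1]);r3=r2*Y(q[2]);r=r3*Z(q[3])*Y(q[4])
    t=r1.apply([a1,lat,h])+r2.apply([0,0,L2])+r3.apply([e,0,L3])+r.apply([0,0,d6])
    return t,(r*Z(q[5]+np.pi/2))
# joint readings and TCP poses recorded so far
D=[([-1.339,.527,1.433,0,1.181,-.178],[.2495,-.5726,.4038],[.97898,.20395,0,-.0011]),
([-.299,.243,2.182,1.132,.298,-1.42],[.404,.026,.3757],[.641,.7,.247,.194]),
([.273,.518,2.247,3.447,.304,-2.321],[.363,.2052,.2822],[.887,.323,.321,.073]),
([.255,.694,2.171,3.332,.39,-2.569],[.4086,.2121,.2211],[.818,.475,.302,.123]),
([.255,.703,2.166,3.327,.398,1.515],[.4113,.2126,.218],[-.054,.943,.027,.327])]
o=get_obs();D.append((o["q"],o["position"],o["tool_rot"]))
s=least_squares(lambda p:np.concatenate([fk(q,p)[0]-t for q,t,_ in D]+[p*1e-4]),[.3,0,.35,0,.35,.1,.1])
P=s.x
if __name__=="__main__":
    print(P.round(4))
    for q,t,r in D:
        a,b=fk(q,P);print(((a-t)*1000).round(1),np.degrees((b.inv()*R.from_quat(r)).magnitude()).round(1))
E
python3 kin.py
python3 - <<'E'
from h import *
c=camera("wrist");np.savez("/tmp/wrist.npz",**c)
E
python3 m4.py|grep ztop
```

```text
t 11.05 q [0.271 0.533 2.245 3.413 0.307 1.439] grasp panel mm [ -1.4  60.2 124.3] toolx deg 178.7 tilt [ 0.     0.001 -1.   ] F panel [-0.1 -0.7 -0.3] w 0.05170286788967164 0.0
[2.740e-01 1.000e-04 5.889e-01 1.150e-01 3.913e-01 1.110e-01 1.241e-01]
[-0.3 -0.1  0.2] 0.2
[-0.1  0.2 -0.3] 0.0
[0.1 0.2 0.2] 0.1
[-0.  -0.1 -0. ] 0.1
[-0.   0.2  0. ] 0.1
[ 0.  -0.1 -0. ] 0.0
[ 309  202   33   84 1110] ztop 57.3 ((19.761505126953125, 66.67854309082031), (54.29140090942383, 9.464783668518066), 15.830242156982422)
[ 137  205   38   53 1007] ztop 54.9 ((6.767951965332031, -58.91548538208008), (10.232640266418457, 26.86697769165039), 88.70069122314453)
[608 215  18   9 108] ztop -30.1 ((30.926666259765625, 351.1514892578125), (8.427997589111328, 15.289896965026855), 6.69542932510376)
[555 222  15   8  94] ztop -36.2 ((38.91520690917969, 303.9857177734375), (7.515950679779053, 14.215398788452148), 9.655088424682617)
```

Call:
move_arm([
  [[0, 0, 1.0, 0, 0, 0], [0, 0, 1.85, 0, 0, 0], [0, 0, 1.85, 0, 0, 0], [0, 0, 1.85, 0, 0, 0]],
])

```text
time: 11.6
position: [0.4105, 0.2124, 0.2179]
tool_rot: [-0.054, 0.944, 0.026, 0.324]
ft_force: [0.1, -0.1, -0.3]
grip_width: 0.0521
grip_force: 0.0
```

Call:
move_arm([
  [[0, 0, 0, 0, 0, 0], [0, 0, 0, 0, 0, 0], [0, 0, 0, 0, 0, 0], [0, 0, 0, 0, 0, 0], [0, 0, 0, 0, 0, 0.08], [0, 0, 0, 0, 0, 0.14], [0, 0, 0, 0, 0, 0.14]],
], claw=1, squeeze=15)

```text
time: 12.48
position: [0.411, 0.2128, 0.2181]
tool_rot: [0.011, 0.945, 0.049, 0.323]
ft_force: [-1.2, 2.1, 1.1]
grip_width: 0.0121
grip_force: 13.8
```

```bash
python3 m3.py;  python3 - <<'E'
from h import *
c=camera("wrist");np.savez("/tmp/wrist.npz",**c)
E
python3 m4.py|grep ztop
```

```text
t 12.475 q [0.255 0.702 2.166 3.328 0.394 1.652] grasp panel mm [-1.1 60.6 49.2] toolx deg 170.7 tilt [ 0.     0.001 -1.   ] F panel [-0.   2.2  1.4] w 0.012061868941969247 13.790252912440337
[304 238  25  48 858] ztop 56.6 ((-3.428584337234497, 61.56929397583008), (11.861083984375, 7.813812255859375), 72.59942626953125)
[ 97 266  35  20 414] ztop 29.4 ((-4.857176780700684, -56.47431945800781), (8.132142066955566, 3.205174207687378), 51.817691802978516)
[  72  316   48   48 1563] ztop 54.9 ((13.732418060302734, -58.58738327026367), (10.217854499816895, 32.40041732788086), 88.63914489746094)
[316 316  28  32 497] ztop 57.4 ((26.200580596923828, 63.380126953125), (21.653654098510742, 9.345602989196777), 5.192438125610352)
```

Call:
move_arm([
  [[0, 0, 0, 0, 0, 0], [0, 0, 0, 0, 0, 0], [0, 0, 0, 0, 0, 0], [0, 0, 0, 0, 0, 0], [0, 0, -1.0, 0, 0, 0], [0, 0, -1.9, 0, 0, 0], [0, 0, -1.9, 0, 0, 0]],
], claw=-0.2)

```text
time: 13.4
position: [0.3633, 0.2059, 0.2791]
tool_rot: [0.012, 0.945, 0.049, 0.323]
ft_force: [0.3, -0.6, -0.4]
grip_width: 0.0527
grip_force: 0.0
```

```bash
python3 m3.py;  python3 - <<'E'
from h import *
c=camera("wrist");np.savez("/tmp/wrist.npz",**c)
E
python3 m4.py|grep ztop
cat > ik.py <<'E'
from kin import *
lo=np.array([-3.08,-.75,.22,-1.43,0,-2.85]);hi=np.array([3.08,2.2,2.44,4.57,2.65,2.85])
def ik(p,Rt,q0):
    t=p-.164*Rt[:,2];Rg=R.from_matrix(Rt)
    f=lambda q:(lambda a:np.concatenate([(a[0]-t)*10,(a[1].inv()*Rg).as_rotvec()]))(fk(q,P))
    best=None
    for q4 in(0,1,2,3.2):
      for q6 in(-2,0,2):
        s=least_squares(f,np.clip([np.arctan2(t[1],t[0])-.2,.6,1.9,q4,.3,q6],lo+.01,hi-.01),bounds=(lo,hi))
        if s.cost<1e-8:
            k=tuple(s.x.round(2))
            if best is None: best=set()
            best.add(k)
    return best
A,c=frame()
if __name__=="__main__":
    for xx,z in((115,90),(115,35),(57,32)):
        for ang in(90,-90): print(xx,z,ang,ik(c+A@[xx/1000,0,z/1000],panelrot(np.radians(ang)),None))
    y=np.radians(4.84);b=np.array([.5555,-.2447,.03])
    for s in(1,-1):
        x=s*np.array([-np.sin(y),np.cos(y),0]);zz=np.array([0,0,-1.]);Rt=np.stack([x,np.cross(zz,x),zz],1)
        print("board",s,ik(b,Rt,None))
E
python3 ik.py
```

```text
t 13.4 q [0.271 0.526 2.248 3.416 0.305 1.577] grasp panel mm [ -1.3  60.3 126.9] toolx deg 170.6 tilt [ 0.001  0.001 -1.   ] F panel [-0.1 -0.6 -0.4] w 0.052697526282405795 0.0
[619 172  17  10 111] ztop -29.8 ((30.957820892333984, 351.0184326171875), (6.924474239349365, 14.90968132019043), 5.2494683265686035)
[563 187  16   9 100] ztop -36.1 ((39.11808395385742, 303.7017517089844), (13.547806739807129, 7.262162208557129), 85.38634490966797)
[ 309  201   41   82 1133] ztop 57.2 ((19.753002166748047, 66.75897216796875), (54.705909729003906, 9.485725402832031), 16.180721282958984)
[144 222  37  36 611] ztop 54.6 ((-0.028381824493408203, -58.60272979736328), (13.208968162536621, 9.361091613769531), 4.571267604827881)
115 90 90 {(np.float64(0.1), np.float64(0.47), np.float64(2.0), np.float64(1.36), np.float64(0.03), np.float64(-1.39))}
115 90 -90 {(np.float64(0.1), np.float64(0.47), np.float64(2.0), np.float64(1.36), np.float64(0.03), np.float64(1.75))}
115 35 90 {(np.float64(0.1), np.float64(0.59), np.float64(1.95), np.float64(2.76), np.float64(0.06), np.float64(-2.79))}
115 35 -90 {(np.float64(0.1), np.float64(0.59), np.float64(1.95), np.float64(2.76), np.float64(0.06), np.float64(0.35))}
57 32 90 None
57 32 -90 {(np.float64(0.1), np.float64(0.65), np.float64(2.07), np.float64(3.04), np.float64(0.24), np.float64(0.07))}
board 1 {(np.float64(-0.6), np.float64(0.8), np.float64(1.61), np.float64(0.0), np.float64(0.73), np.float64(-0.68))}
board -1 {(np.float64(-0.6), np.float64(0.8), np.float64(1.61), np.float64(0.0), np.float64(0.73), np.float64(2.46))}
```

Call:
move_arm([
  [[0, 0, 1.0, 0, 0, 0], [0, 0, 1.94, 0, 0, 0], [0, 0, 1.94, 0, 0, 0], [0, 0, 1.94, 0, 0, 0]],
])

```text
time: 13.95
position: [0.4116, 0.2125, 0.2164]
tool_rot: [0.012, 0.946, 0.049, 0.322]
ft_force: [-0.7, 0.4, 0.1]
grip_width: 0.052
grip_force: 0.0
```

Call:
move_arm([
  [[0, 0, 0, 0, 0, 0], [0, 0, 0, 0, 0, 0], [0, 0, 0, 0, 0, 0], [0, 0, 0, 0, 0, 0], [0, 0, 0.035, 0, 0, 0], [0, 0, 0.065, 0, 0, 0], [0, 0, 0.065, 0, 0, 0]],
], claw=1, squeeze=55)

```text
time: 14.82
position: [0.4118, 0.2127, 0.2156]
tool_rot: [0.012, 0.945, 0.049, 0.322]
ft_force: [-7.1, -0.8, 12.7]
grip_width: 0.0095
grip_force: 52.5
```

```bash
python3 m3.py
```

```text
t 14.825 q [0.254 0.709 2.164 3.326 0.398 1.655] grasp panel mm [-2.1 60.2 46.7] toolx deg 170.7 tilt [-0.001  0.    -1.   ] F panel [ 2.2  0.2 14.4] w 0.009456993100060509 52.51404849666869
```

Call:
move_arm([
  [[0, 0, 0.006, 0, 0, 0.06], [0, 0, 0.008, 0, 0, 0.12], [0, 0, 0.01, 0, 0, 0.18], [0, 0, 0.01, 0, 0, 0.18], [0, 0, 0.01, 0, 0, 0.18]],
])

```text
time: 15.45
position: [0.4119, 0.2128, 0.2155]
tool_rot: [0.096, 0.94, 0.078, 0.317]
ft_force: [-10.4, -0.7, 14.4]
grip_width: 0.0096
grip_force: 52.5
```

Call:
move_arm([
  [[0, 0, -0.05, 0, 0, 0], [0, 0, -0.06, 0, 0, 0], [0, 0, -0.06, 0, 0, 0], [0, 0, -0.06, 0, 0, 0], [0, 0, -1.0, 0, 0, 0], [0, 0, -2, 0, 0, 0], [0, 0, -2, 0, 0, 0]],
], claw=-0.2)

```text
time: 16.32
position: [0.3635, 0.206, 0.2786]
tool_rot: [0.097, 0.94, 0.078, 0.317]
ft_force: [-0.2, 0.4, 0.2]
grip_width: 0.052
grip_force: 0.0
```

```bash
python3 - <<'E'
from h import *
c=camera("wrist");np.savez("/tmp/wrist.npz",**c)
E
python3 m3.py;python3 m4.py|grep ztop
```

```text
t 16.375 q [0.271 0.53  2.245 3.415 0.306 1.758] grasp panel mm [ -0.5  60.3 125.1] toolx deg 160.3 tilt [ 0.002  0.001 -1.   ] F panel [ 0.3 -0.  -0. ] w 0.05221409774504054 0.0
[627 114  13  13 107] ztop -30.0 ((30.962953567504883, 348.90264892578125), (8.23978042602539, 9.319306373596191), 8.83256721496582)
[570 140  16  12 117] ztop -35.9 ((38.529571533203125, 303.28167724609375), (12.433663368225098, 7.092398166656494), 86.9300308227539)
[ 309  201   41   83 1135] ztop 57.1 ((20.533004760742188, 62.884403228759766), (54.38949203491211, 9.401887893676758), 5.653614044189453)
[172 246  18  11 131] ztop 28.1 ((-4.735110282897949, -56.61117935180664), (6.279087543487549, 2.0402040481567383), 46.88514709472656)
```

```bash
python3 m3.py 66 -121 193 -90
```

```text
t 16.375 q [0.271 0.53  2.245 3.415 0.306 1.758] grasp panel mm [ -0.5  60.3 125.1] toolx deg 160.3 tilt [ 0.002  0.001 -1.   ] F panel [ 0.3 -0.  -0. ] w 0.05221409774504054 0.0
(array([-3.102, -3.699, -1.698]), array([-1.000e-03,  2.000e-03, -1.915e+00]))
```

Call:
move_arm([
  [[0, 0, -0.5, 0, 0, -0.18], [0, 0, -0.8, 0, 0, -0.36], [0, 0, -0.8, 0, 0, -0.54], [0, 0, -0.8, 0, 0, -0.72], [0, 0, -0.8, 0, 0, -0.9], [0, 0, -0.8, 0, 0, -1.08], [-0.2, -0.3, -1, 0, 0, -1.26], [-0.7, -0.9, -1.2, 0, 0, -1.44], [-1.3, -1.6, -1.4, 0, 0, -1.62], [-1.9, -2.3, -1.6, 0, 0, -1.8], [-2.5, -3, -1.7, 0, 0, -1.915], [-3.1, -3.7, -1.7, 0, 0, -1.915]],
], claw=-1)

```text
time: 17.88
position: [0.3832, 0.0939, 0.3527]
tool_rot: [-0.648, 0.682, -0.189, 0.282]
ft_force: [0.1, -1.3, 0.2]
grip_width: 0.0869
grip_force: 0.0
```

```bash
python3 m3.py 66 -121 193 -90
cat > m5.py <<'E'
from h import *
import sys
y=np.radians(float(sys.argv[1]));x=-np.array([-np.sin(y),np.cos(y),0]);z=np.array([0,0,-1.])
Rt=np.stack([x,np.cross(z,x),z],1)
for k in range(2,len(sys.argv),3):print(goto(np.array([float(v) for v in sys.argv[k:k+3]]),Rt))
E
python3 m5.py 4.84 .5555 -.2447 .15 .5 -.1 .25
```

```text
t 17.875 q [-0.101  0.298  2.253  2.026  0.191  1.12 ] grasp panel mm [ 52.  -50.3 182.3] toolx deg -101.2 tilt [ 0.029  0.02  -0.999] F panel [ 0.1 -1.3  0.2] w 0.08685813784561477 0.0
(array([ 1.555, -0.795, -0.289]), array([-0.027,  0.023, -0.197]))
(array([ 8.509, -3.5  ,  2.547]), array([-0.686,  0.106, -0.131]))
(array([ 4.579, -3.658,  0.14 ]), array([-0.686,  0.106, -0.131]))
```

Call:
move_arm([
  [[1.5, -1.5, -0.6, -0.03, 0.02, -0.15], [3, -2.5, -0.3, -0.2, 0.05, -0.13], [4.5, -3.6, 0, -0.4, 0.08, -0.13], [5.5, -3.6, 0.5, -0.6, 0.1, -0.13], [6.5, -3.5, 1.2, -0.686, 0.106, -0.131], [8.5, -3.5, 2.5, -0.686, 0.106, -0.131], [8.5, -3.5, 2.5, -0.686, 0.106, -0.131], [8.5, -3.5, 2.5, -0.686, 0.106, -0.131], [8.5, -3.5, 2.5, -0.686, 0.106, -0.131], [8.5, -3.5, 2.5, -0.686, 0.106, -0.131]],
])

```text
time: 19.12
position: [0.5536, -0.2476, 0.3135]
tool_rot: [0.735, -0.678, -0.001, 0.0]
ft_force: [-0.4, 0.5, 0.5]
grip_width: 0.0869
grip_force: 0.0
```

```bash
python3 m3.py
python3 - <<'E'
from h import *
c=camera("wrist");np.savez("/tmp/wrist.npz",**c);cv2.imwrite("pics/w3.png",c["pixels"]);W=world(c)
m=(c["range_z"]>0)&(W[...,2]>.005)&(W[...,2]<.06)&(abs(W[...,0]-.555)<.08)&(abs(W[...,1]+.245)<.12)
k,l,st,_=cv2.connectedComponentsWithStats(m.astype(np.uint8));b=1+np.argmax(st[1:,4]);print(cv2.minAreaRect((W[l==b][:,:2]*1000).astype(np.float32)))
t=(l==b)&(W[...,2]>.037);print(cv2.minAreaRect((W[t][:,:2]*1000).astype(np.float32)),np.median(W[t][:,2]))
E
python3 m5.py 4.84 .5555 -.2447 .08 .5555 -.2447 .031
```

```text
t 19.125 q [-0.605  0.616  1.562 -0.     0.965  2.456] grasp panel mm [  17.7 -415.1  111.2] toolx deg -92.6 tilt [-0.618  0.001 -0.786] F panel [0.  0.5 0.6] w 0.08694675210335807 0.0
((554.8182983398438, -244.91958618164062), (100.31027221679688, 169.54150390625), 4.911041259765625)
((554.7783813476562, -244.8458709716797), (44.00918960571289, 80.13912200927734), 4.852989196777344) 0.043482633422454356
(array([-0.195, -0.017,  1.72 ]), array([-0.002, -0.004, -0.006]))
(array([-0.2  , -0.014,  2.945]), array([-0.002, -0.004, -0.006]))
```

View pics/w3.png

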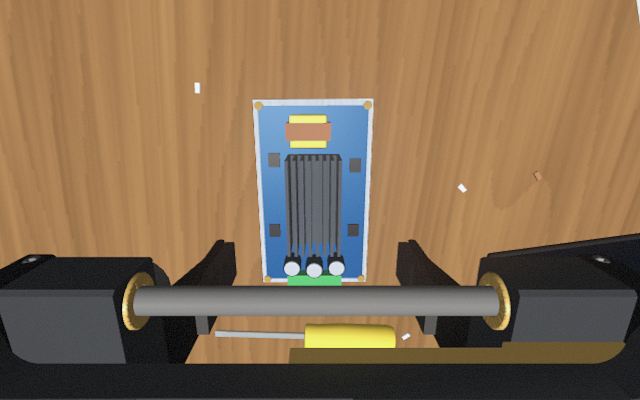

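The board lies squarely between the open fingers, with the heat sink at (313,205), the screwdriver at (345,337) clear of the fingers' path.

Call:
move_arm([
  [[-0.2, -0.015, 1, 0, 0, -0.006], [-0.2, -0.015, 2, 0, 0, -0.006], [-0.2, -0.015, 2.6, 0, 0, -0.006], [-0.2, -0.015, 2.93, 0, 0, -0.006], [-0.2, -0.015, 2.93, 0, 0, -0.006], [-0.2, -0.015, 2.93, 0, 0, -0.006]],
])

```text
time: 19.92
position: [0.5527, -0.2364, 0.1994]
tool_rot: [0.738, -0.675, 0.001, -0.0]
ft_force: [-1.0, 0.6, -0.1]
grip_width: 0.0872
grip_force: 0.0
```

Call:
move_arm([
  [[0, 0, 0, 0, 0, 0], [0, 0, 0, 0, 0, 0], [0, 0, 0, 0, 0, 0], [0, 0, 0, 0, 0, 0], [0, 0, -0.5, 0, 0, 0], [0, 0, -1.5, 0, 0, 0], [0, 0, -3, 0, 0, 0], [0, 0, -4, 0, 0, 0], [0, 0, -4, 0, 0, 0]],
], claw=1, squeeze=45)

```text
time: 21.05
position: [0.5528, -0.2364, 0.363]
tool_rot: [0.738, -0.675, 0.005, -0.001]
ft_force: [-0.2, 0.1, -4.8]
grip_width: 0.0431
grip_force: 45.0
```

```bash
python3 m3.py 110 -60 230 -90 112 1 130 -90
python3 - <<'E'
from ik import *
for p in((90,-200,260),(90,-121,200),(110,-60,200),(112,0,130),(112,0,60)):print(p,ik(c+A@np.array(p)/1000,panelrot(-np.pi/2),None))
E
```

```text
t 21.05 q [-5.900e-01  5.430e-01  1.539e+00  1.000e-03  1.050e+00  2.462e+00] grasp panel mm [  50.  -405.   148.9] toolx deg -92.0 tilt [-0.611 -0.006 -0.792] F panel [-3.1  0.1 -3.7] w 0.043082233697926624 44.99153137207031
(array([-8.456,  2.974, -1.717]), array([ 0.657, -0.022, -0.045]))
(array([-10.068,   1.484,   0.222]), array([ 0.657, -0.022, -0.045]))
(90, -200, 260) {(np.float64(-0.55), np.float64(0.09), np.float64(2.11), np.float64(0.83), np.float64(0.56), np.float64(1.81))}
(90, -121, 200) {(np.float64(-0.27), np.float64(0.22), np.float64(2.14), np.float64(1.01), np.float64(0.3), np.float64(1.82))}
(110, -60, 200) {(np.float64(-0.08), np.float64(0.21), np.float64(2.09), np.float64(0.63), np.float64(0.23), np.float64(2.34))}
(112, 0, 130) {(np.float64(0.09), np.float64(0.39), np.float64(2.03), np.float64(0.44), np.float64(0.06), np.float64(2.67))}
(112, 0, 60) {(np.float64(0.1), np.float64(0.54), np.float64(1.98), np.float64(2.61), np.float64(0.05), np.float64(0.5))}
```

```bash
python3 m3.py 100 -200 230 -90 105 -121 180 -90
```

```text
t 21.05 q [-5.900e-01  5.430e-01  1.539e+00  1.000e-03  1.050e+00  2.462e+00] grasp panel mm [  50.  -405.   148.9] toolx deg -92.0 tilt [-0.611 -0.006 -0.792] F panel [-3.1  0.1 -3.7] w 0.043082233697926624 44.99153137207031
(array([-4.952,  3.   , -1.544]), array([ 0.657, -0.022, -0.045]))
(array([-6.972,  2.235, -0.643]), array([ 0.657, -0.022, -0.045]))
```

Call:
move_arm([
  [[-0.3, 0.5, -1, 0.15, 0, -0.01], [-0.8, 1.5, -1.5, 0.33, -0.01, -0.02], [-1.8, 2.5, -1.6, 0.5, -0.015, -0.03], [-3.0, 3, -1.6, 0.657, -0.022, -0.045], [-4.0, 3, -1.5, 0.657, -0.022, -0.045], [-5, 3, -1.5, 0.657, -0.022, -0.045], [-6, 2.6, -1, 0.657, -0.022, -0.045], [-7, 2.2, -0.65, 0.657, -0.022, -0.045], [-7, 2.2, -0.65, 0.657, -0.022, -0.045], [-7, 2.2, -0.65, 0.657, -0.022, -0.045], [-7, 2.2, -0.65, 0.657, -0.022, -0.045]],
])

```text
time: 22.42
position: [0.4394, 0.0341, 0.3845]
tool_rot: [0.712, -0.623, 0.21, -0.245]
ft_force: [0.3, 0.4, -4.8]
grip_width: 0.0434
grip_force: 45.0
```

```bash
python3 m3.py 112 8 100 -90 112 8 60 -90
```

```text
t 22.425 q [-0.245  0.267  2.098  0.99   0.28   1.867] grasp panel mm [ 103.1 -119.9  177.9] toolx deg -90.3 tilt [-0.007  0.004 -1.   ] F panel [-2.7  0.4 -4. ] w 0.043395341630625105 44.98954117298126
(array([-3.207, -0.188,  1.959]), array([ 0.007,  0.004, -0.006]))
(array([-3.204, -0.196,  2.959]), array([ 0.007,  0.004, -0.006]))
```

Call:
move_arm([
  [[-0.5, 0, 0.3, 0, 0, 0], [-1.0, 0, 0.6, 0.007, 0.004, -0.006], [-1.5, -0.1, 0.9, 0.007, 0.004, -0.006], [-2.0, -0.1, 1.2, 0.007, 0.004, -0.006], [-2.5, -0.19, 1.5, 0.007, 0.004, -0.006], [-3.0, -0.19, 1.8, 0.007, 0.004, -0.006], [-3.2, -0.19, 1.96, 0.007, 0.004, -0.006], [-3.2, -0.19, 1.96, 0.007, 0.004, -0.006], [-3.2, -0.19, 1.96, 0.007, 0.004, -0.006], [-3.2, -0.19, 1.96, 0.007, 0.004, -0.006], [-3.2, -0.19, 1.96, 0.007, 0.004, -0.006], [-3.2, -0.19, 1.96, 0.007, 0.004, -0.006]],
])

```text
time: 23.92
position: [0.4755, 0.1693, 0.3283]
tool_rot: [0.713, -0.62, 0.214, -0.246]
ft_force: [-0.2, 0.2, -4.3]
grip_width: 0.0431
grip_force: 45.0
```

```bash
python3 m3.py 112 8 40 -90
python3 - <<'E'
from h import *
c=camera("side");cv2.imwrite("pics/s2.png",cv2.resize(c["pixels"][130:340,130:400],None,fx=2.5,fy=2.5))
E
```

```text
t 23.925 q [0.117 0.457 2.007 0.82  0.018 2.303] grasp panel mm [112.5   8.5 100.2] toolx deg -89.9 tilt [ 0.001  0.    -1.   ] F panel [-2.8  0.2 -3.3] w 0.043073839462336026 44.989253282547
(array([0.012, 0.012, 1.505]), array([-0.001,  0.   ,  0.001]))
```

View pics/s2.png

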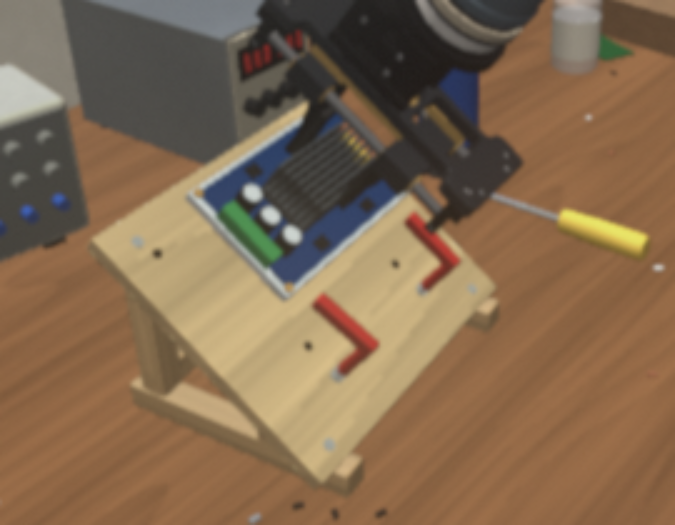

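The crop shows the board held flat above the slope, uphill of both hooks, whose arms (350,320) and (430,235) point up the slope.

Call:
move_arm([
  [[0, 0, 0.3, 0, 0, 0], [0, 0, 0.6, 0, 0, 0], [0, 0, 0.9, 0, 0, 0], [0, 0, 1.2, 0, 0, 0], [0, 0, 1.4, 0, 0, 0], [0, 0, 1.5, 0, 0, 0], [0, 0, 1.55, 0, 0, 0], [0, 0, 1.55, 0, 0, 0], [0, 0, 1.6, 0, 0, 0], [0, 0, 1.6, 0, 0, 0]],
])

```text
time: 25.22
position: [0.512, 0.1764, 0.2863]
tool_rot: [0.713, -0.616, 0.219, -0.253]
ft_force: [-36.0, 8.6, 55.2]
grip_width: 0.0435
grip_force: 45.3
```

```bash
python3 m3.py 112 8 35 -90 58 8 35 -90
```

```text
t 25.225 q [0.122 0.574 1.953 2.946 0.069 0.177] grasp panel mm [118.6  11.   44.2] toolx deg -89.7 tilt [ 0.017  0.003 -1.   ] F panel [ 6.9 13.5 64.7] w 0.04352539282176658 45.2958744764328
(array([0.061, 0.098, 0.228]), array([-0.017,  0.003,  0.006]))
(array([0.053, 1.448, 0.205]), array([-0.017,  0.003,  0.006]))
```

Call:
move_arm([
  [[0, 0, -0.15, 0, 0, 0], [0, 0, -0.25, 0, 0, 0], [0, 0, -0.25, 0, 0, 0], [0, 0, -0.25, 0, 0, 0]],
])

```text
time: 25.72
position: [0.5087, 0.174, 0.2847]
tool_rot: [0.714, -0.62, 0.213, -0.245]
ft_force: [-0.7, -0.6, -3.9]
grip_width: 0.0436
grip_force: 44.9
```

```bash
python3 m3.py 112 8 40 -90
cat > m6.py <<'E'
from h import *
import sys
A,c=frame();im=camera("side");q=(world(im)-c)@A*1000
if len(sys.argv)>1: cv2.imwrite("pics/"+sys.argv[1],cv2.resize(im["pixels"][130:340,130:400],None,fx=2.9,fy=2.8))
h=cv2.cvtColor(im["pixels"],cv2.COLOR_BGR2HSV)
bl=(h[...,0]>100)&(h[...,0]<130)&(h[...,1]>90)&(im["range_z"]>0)&(q[...,0]>-20)&(q[...,0]<200)&(abs(q[...,1])<110)&(q[...,2]>-10)&(q[...,2]<60)
B=q[bl];print("blue n",len(B),"z",np.percentile(B[:,2],[5,50,95]).round(1))
cc,*_=np.linalg.lstsq(np.c_[B[:,:2],np.ones(len(B))],B[:,2],rcond=None);print("slope",cc[:2].round(3),"rect",cv2.minAreaRect(B[:,:2].astype(np.float32)))
lt=(h[...,1]<40)&(h[...,2]>110)&(im["range_z"]>0)&(q[...,0]>-20)&(q[...,0]<200)&(abs(q[...,1])<120)&(q[...,2]>-2)&(q[...,2]<25)
L=q[lt];print("rim",len(L),np.percentile(L,[2,50,98],axis=0).round(1).tolist())
E
python3 m6.py s3.png
```

```text
t 25.725 q [0.119 0.573 1.958 2.897 0.053 0.227] grasp panel mm [111.5   8.6  45.2] toolx deg -89.9 tilt [-0.002  0.001 -1.   ] F panel [-3.  -0.5 -2.6] w 0.043582103455913256 44.93247449398041
(array([ 0.012, -0.002,  0.131]), array([0.002, 0.001, 0.001]))
blue n 674 z [ 8.6 10.7 12.8]
slope [-0.012 -0.004] rect ((110.90299224853516, -1.688201904296875), (87.7376708984375, 155.54806518554688), 0.012415647506713867)
rim 460 [[0.7, -39.7, 0.7], [100.1, 69.1, 9.0], [162.2, 103.7, 12.2]]
```

View pics/s3.png

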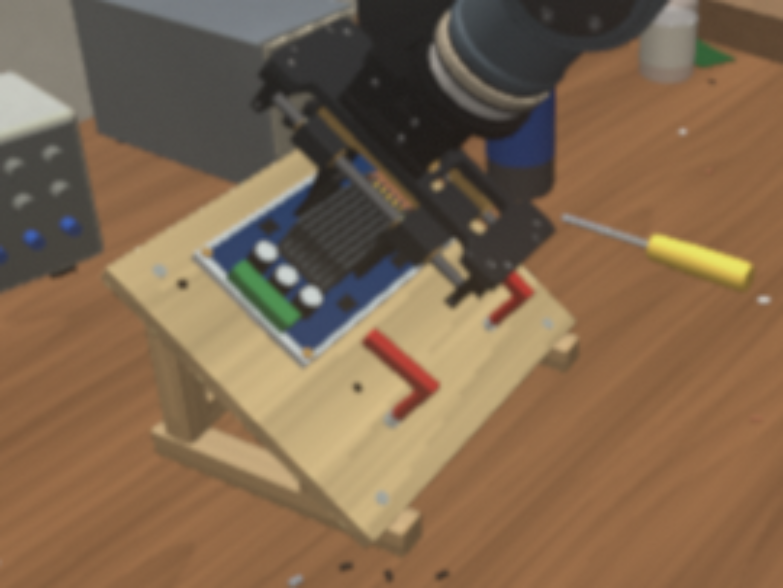

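The board lies level about 2 mm off the panel and is centred on it, above both hook arms. Next I slide it down under them.

Call:
move_arm([
  [[0, 0.1, 0.02, 0, 0, 0], [0, 0.25, 0.02, 0, 0, 0], [0, 0.4, 0.02, 0, 0, 0], [0, 0.55, 0.02, 0, 0, 0], [0, 0.7, 0.02, 0, 0, 0], [0, 0.85, 0.02, 0, 0, 0], [0, 1.0, 0.02, 0, 0, 0], [0, 1.1, 0.02, 0, 0, 0], [0, 1.2, 0.02, 0, 0, 0], [0, 1.25, 0.02, 0, 0, 0], [0, 1.25, 0.02, 0, 0, 0]],
])

```text
time: 27.15
position: [0.47, 0.1688, 0.2542]
tool_rot: [0.714, -0.62, 0.214, -0.246]
ft_force: [0.1, 0.0, -3.8]
grip_width: 0.0437
grip_force: 44.9
```

```bash
python3 m3.py; python3 m6.py
```

```text
t 27.15 q [0.117 0.619 2.068 3.073 0.21  0.049] grasp panel mm [62.4  8.9 45.3] toolx deg -89.9 tilt [-0.     0.001 -1.   ] F panel [-2.3  0.  -3.1] w 0.04365274153961659 44.93364214897156
blue n 595 z [ 8.8 10.7 12.7]
slope [-0.015 -0.001] rect ((61.852787017822266, -1.0115127563476562), (155.93702697753906, 87.65150451660156), 89.45211791992188)
rim 427 [[0.7, -37.7, 1.9], [64.8, 72.9, 9.0], [162.5, 104.6, 12.0]]
```

Call:
move_arm([
  [[0, 0.06, 0.02, 0, 0, 0], [0, 0.12, 0.04, 0, 0, 0], [0, 0.12, 0.055, 0, 0, 0], [0, 0.12, 0.065, 0, 0, 0], [0, 0.12, 0.065, 0, 0, 0]],
])

```text
time: 27.82
position: [0.4687, 0.1686, 0.252]
tool_rot: [0.712, -0.619, 0.217, -0.25]
ft_force: [-6.2, -3.2, 12.3]
grip_width: 0.044
grip_force: 44.9
```

```bash
python3 m3.py; python3 m6.py
```

```text
t 27.825 q [0.117 0.625 2.076 3.079 0.235 0.043] grasp panel mm [61.9  8.9 44.4] toolx deg -89.9 tilt [ 0.011  0.001 -1.   ] F panel [ 2.4 -2.3 13.8] w 0.04402622983403643 44.88509774208069
blue n 595 z [ 8.1  9.8 11.6]
slope [-0. -0.] rect ((62.03404998779297, -1.35015869140625), (155.64251708984375, 87.58993530273438), 89.84561920166016)
rim 428 [[2.0, -32.9, 1.0], [68.6, 75.7, 8.2], [162.3, 104.8, 11.0]]
```

Call:
move_arm([
  [[0, 0, -0.03, 0, 0, 0], [0, 0.03, -0.03, 0, 0, 0], [0, 0.03, -0.03, 0, 0, 0], [0, 0.03, -0.02, 0, 0, 0]],
])

```text
time: 28.38
position: [0.4676, 0.1684, 0.2512]
tool_rot: [0.712, -0.619, 0.217, -0.25]
ft_force: [-6.8, -2.9, 12.5]
grip_width: 0.0435
grip_force: 44.9
```

```bash
python3 m3.py; python3 m6.py
```

```text
t 28.375 q [0.117 0.626 2.078 3.079 0.238 0.042] grasp panel mm [60.3  8.9 44.4] toolx deg -89.9 tilt [ 0.01   0.001 -1.   ] F panel [ 2.1 -2.  14.2] w 0.04347110803859305 44.87770736217499
blue n 586 z [ 8.2  9.8 11.6]
slope [-0.002 -0.001] rect ((60.49102783203125, -1.3957138061523438), (87.20849609375, 155.9904327392578), 0.3637446463108063)
rim 432 [[2.1, -36.0, 0.9], [68.0, 76.9, 8.3], [162.5, 103.5, 11.0]]
```

Call:
move_arm([
  [[0, 0, -0.03, 0, 0, 0], [0, 0, -0.03, 0, 0, 0], [0, 0, -0.03, 0, 0, 0], [0, 0, -0.03, 0, 0, 0], [0, 0, -0.03, 0, 0, 0], [0, 0, -0.03, 0, 0, 0]],
], claw=-0.5)

```text
time: 29.18
position: [0.4657, 0.1682, 0.2501]
tool_rot: [0.714, -0.62, 0.214, -0.246]
ft_force: [-0.3, 0.0, 1.1]
grip_width: 0.0651
grip_force: 0.0
```

```bash
python3 m3.py; python3 m6.py
```

```text
t 29.175 q [0.117 0.627 2.081 3.078 0.231 0.043] grasp panel mm [56.4  8.9 44.7] toolx deg -89.9 tilt [ 0.     0.001 -1.   ] F panel [0.4 0.1 1.1] w 0.0650786073151335 0.0
blue n 730 z [ 8.1  9.7 11.7]
slope [-0.01  -0.001] rect ((54.75701904296875, -1.0583572387695312), (86.79052734375, 156.9226837158203), 0.26936814188957214)
rim 444 [[2.1, -85.2, 2.1], [44.7, 69.7, 8.2], [162.1, 104.6, 11.4]]
```

Call:
move_arm([
  [[0, 0, -0.4, 0, 0, 0], [0, 0, -1, 0, 0, 0], [0, 0, -2, 0, 0, 0], [0, 0, -2.6, 0, 0, 0], [0, 0, -2.6, 0, 0, 0], [0, 0, -2.6, 0, 0, 0]],
])

```text
time: 29.98
position: [0.4024, 0.1592, 0.3321]
tool_rot: [0.713, -0.62, 0.214, -0.247]
ft_force: [0.1, 0.2, 0.4]
grip_width: 0.0655
grip_force: 0.0
```

```bash
python3 m3.py; python3 m6.py s4.png
```

```text
t 29.975 q [0.112 0.386 2.173 2.937 0.085 0.182] grasp panel mm [ 56.9   8.7 148.7] toolx deg -89.9 tilt [ 0.001  0.001 -1.   ] F panel [0.3 0.2 0.2] w 0.06545572874604758 0.0
blue n 920 z [ 8.1  9.9 11.5]
slope [-0.001 -0.001] rect ((54.721473693847656, -1.5254287719726562), (86.43789672851562, 155.5211639404297), 0.41659000515937805)
rim 554 [[1.7, -86.0, 1.0], [50.7, 51.8, 8.6], [164.1, 101.3, 11.4]]
```

View pics/s4.png

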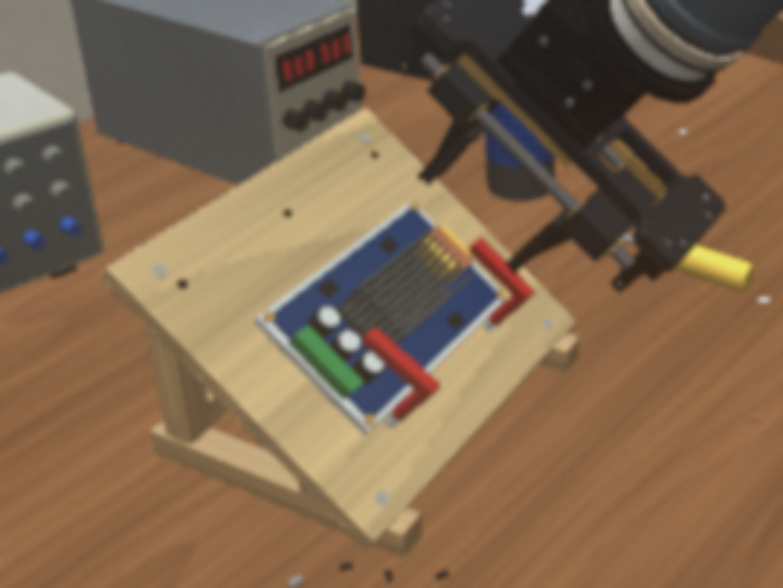

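The board is flat and centred with its lower edge against both stems under the hook arms at (400,360) and (500,265). The gripper is clear.

```bash
python3 -c "from rig import *; print(hand_in())"
```

```text
the job is handed in; nothing more can be done
None
```

I handed the job in at about 30 s. By camera measurement, the loose hook sits about 4 mm deep with its arm about 6° off straight up the slope, and the board lies flat, centred and released against both hooks. The arm did not touch the screwdriver or the spray can. While I was lowering the board it met the panel early and wrist force reached about 65 N (limit 120 N); I backed off at once. The judge's result is not shown.

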